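# Park the pill tin behind the spring flap

## Task

Put the steel pill tin away in its bay on the glass shelf: slide it in through the red spring flap and on until it is pressed gently home against the rubber cushion at the back, so that the cushion is squeezed a little but never driven to the end of its travel. Leave the tin standing there with the flap shut behind it and let go; do not force the tin against the bay, and leave the tray, keys, key cover and peg where they are.

Things in the scene. Friction and masses are not known exactly. Their poses are not given: they have to be found in the camera images.
- tin: Round stainless pill tin, 50 mm diameter, 32 mm tall to the shoulder, about 0.2 kg, upright on the glass (z = 0). On its cap stands a flat wing grip, 30 mm long along the tin's x, 12 mm thick along its y, from 32 to 70 mm above the underside. Origin: centre of the underside, z up. Pinch the wing across its thickness.
- wing (a point): Centre of the part of the wing to grip, on the tin's axis, 57 mm above its underside; same axes as the tin.
- bay: White parking bay fixed on the glass, with no floor: the tin slides on the glass. Origin: on the glass, on the channel's centre line, in the plane of the shut flap. +x is the way in (push direction), y across, z up. Straight channel 53 mm wide, walls 35 mm high, end wall at x = 155 mm. On the +y side the wall steps out to y = 42 mm from x = -6 to 56 mm to house the flap.
- mouth (a point): Centre of the flared mouth's outer edge, on the glass, at x = -71 mm of the bay, same axes as the bay. 90 mm between the flared walls here, narrowing to the 53 mm channel 36 mm further in.
- slot (a point): Point over the flap plane, 38 mm above the glass (the top of the clear lips), on the channel's centre line; axes as the bay. The 3 mm thick lips overhang both sides of the straight channel to the back and leave a 40 mm wide slot for the wing (at any yaw): the tin cannot be set in from above, and fingers stay above the lips.
- gate (a joint): Red spring flap: upright hinge at x = 0, y = +36 mm of the bay; 48 mm long, 4 to 30 mm above the glass. rad, 0 = shut, grows to 1.45 as it swings inwards (+x), the only way it opens; its spring (0.054 N m shut, plus 0.06 N m per rad) shuts it. It can shut behind the tin once the tin's axis is 68 mm or more past the flap plane.
- cushion (a joint): Black rubber pad facing the tin, 5 to 27 mm above the glass, on a block (37 mm high) clamped at an untold place: its face stands 96 to 121 mm past the flap plane, to be felt for. m, 0 = not pressed, grows when pressed; end of travel 0.012. Spring 1.2 N/mm, damped. Let go, the tin is pushed back a little until friction on the glass holds it, pad still slightly squeezed.
- tray: Black ceramic tray 100 x 170 x 18 mm, with the keys in it; leave alone. Origin: centre of the underside.
- keys: Two steel keys on a ring, about 60 mm long, lying in the tray; leave alone. Origin: beside the ring, underside.
- keycover: Orange hard silicone key cover 62 x 34 x 14 mm; leave alone. Origin: centre of the underside.
- peg: Wooden clothes peg 75 x 11 x 12.5 mm lying flat; leave alone. Origin: centre of the underside.
Not all that is in view belongs to the job. Of the things that look like the tin, take the one that is nearest to the robot's base at the start. There is more than one size of the bay; the job needs the larger.

How it is judged:
By the outcome, as a careful person would: the job done as asked, in the order asked, and still so for the second after the job is handed in, with the robot touching nothing.
It also fails if it takes over 45 s, if anything falls off the work surface, if the arm or the gripper's body presses on something with over 40 N, if the wrist force passes 120 N, or if a joint passes its speed limit or range.

## Robot

A 6-joint arm with a two-finger parallel gripper is mounted at the origin on the work surface. World frame = base frame: x ahead of the robot, y to its left, z up, the work surface at z = 0. Lengths are in m, angles in rad, forces in N, time in s.
With the tool pointing down it reaches from about 0.35 to 0.775 m from the base axis. Payload 7.3 kg.
Tool frame: the origin (TCP) lies on the centre line of the jaws, within the pads' length; the fingertips stand 25 mm ahead of it and the grasp point (between the pads) lies 6 mm ahead of it; z points along the fingers, y is the direction in which the jaws open and shut (so a half turn about z gives the same grasp; the last joint's range is limited). The gripper opens to 92 mm and grips with 3 to 60 N. Pads are 19 mm wide; open, the fingers measure 130 mm over their backs; the gripper's body (75 mm by 190 mm) begins 47 mm behind the grasp point.
Start: joints at [1.187, 0.342, 1.524, -0, 1.275, -0.146], TCP at [0.124, 0.51, 0.252] pointing down, gripper open.
Joint ranges: [-2.53, 2.53], [-0.77, 2.02], [0.04, 2.7], [-1, 4.14], [0.28, 2.66], [-3.11, 3.11]. Speed limits (rad/s): [2.57, 2.57, 3.14, 3.14, 3.14, 3.14].

## Interface

Orientations are given as [roll, pitch, yaw] about the fixed x, y, z axes, in that order (R = Rz(yaw) Ry(pitch) Rx(roll)).
In Python, from cell import telemetry, read_camera, workorder gives the robot as it stands.
- The arm moves only by the shell command python3 -m creep 'ROWS' [FORCE]. ROWS is JSON, one flat list of numbers, 5 for each row, row after row: the opening, from 0 (shut) to 1 (fully open), then the shift along the world's x, y, z in m, then the turn about the world's z in rad. A call has 1 to 12 rows; each row shifts and turns the pose as measured when the row begins; what a row does not reach is not made up. A row lasts 1/8 s, in which the tool goes at most 62.5 mm and 10.7 degrees, less where a joint would pass 70% of its speed; a pose out of reach is approached as far as the arm can. A call is refused whole if a number of a shift passes 0.0625 or a number of a turn 0.188, either way. A call with a gripper value outside its range is refused whole. The fingers move at their own pace and stop on an object; FORCE is the grip in N (left out, the last holds). Time passes only in rows, so rows that do not move let the fingers close. It gives the time, the measured TCP pose, the force and the opening at its end, in the units of the state.
- telemetry.observe(): the state, without advancing time (a new reading comes with each control period).
- read_camera(name): name is "scene" or "side" or "wrist"; returns a dict with "image" (420x560x3 uint8, red, green, blue), "fovy" (degrees; the focal length in pixels is half the picture's height over the tangent of half this angle, whatever the lens; pixels are square), "cx", "cy" (the principal point, pixels), "R" (3x3) and "t" (3): a world point X has camera coordinates R X + t. Camera axes: x right, y down, z forward; pixel columns grow to the right and rows downward; lengths in m; the calibration is good to about 2 mm. A picture is of the moment at which its call begins. There is no depth.
- workorder.hand_in(): hands the job in, once; it reports no verdict.
The state is a dict: "time": time; "qpos": joint angles; "qvel": joint speeds; "joint_efforts": joint torques, N m; "tool_pos": TCP position; "tool_rot": TCP orientation; "contact_force": force on the tool from outside, world axes, zero at the start; "torque": the same for the moment, N m; "opening": finger opening in m.
Only numpy, scipy, OpenCV 4.12 (cv2) and the standard library are available. Lean on these libraries where they do the work, as an engineer would, in place of code of your own. Each camera call takes 0.05 s, during which the arm holds its last target.

## Working session

There is one attempt and no reset: what is moved stays moved. The work goes in short steps, Python scripts to look and compute and a shell command to move; the robot and the scene stay as the last step left them, time stands still between calls to the robot, and variables do not carry over. Pictures are saved under pics/ and viewed, and the job is handed in when it is done.

```bash
mkdir -p pics
cat > h.py <<'E'
import numpy as np,cv2
from cell import telemetry, read_camera
def snap(n,f):
    c=read_camera(n); cv2.imwrite('pics/'+f,c['image'][:,:,::-1].copy()); return c
def K(c):
    f=c['image'].shape[0]/2/np.tan(np.radians(c['fovy'])/2); return f
def ray(c,u,v,z):
    f=K(c);R=np.array(c['R']);t=np.array(c['t']);d=R.T@np.array([(u-c['cx'])/f,(v-c['cy'])/f,1]);o=-R.T@t
    return o+d*(z-o[2])/d[2]
def proj(c,X):
    p=np.array(c['R'])@np.array(X)+np.array(c['t']);f=K(c);return c['cx']+f*p[0]/p[2],c['cy']+f*p[1]/p[2]
E
python3 - <<'E'
from h import *
import pickle
for n in ['scene','side','wrist']:
    c=snap(n,n+'0.png');pickle.dump(c,open(n+'0.pkl','wb'));R=np.array(c['R']);print(n,c['fovy'],c['cx'],c['cy'],-R.T@np.array(c['t']),R[2],[k for k in c])
s=telemetry.observe();print(s)
E
```

```text
scene 44.404983303845825 271.6972505084198 208.24478100884332 [ 1.2951755  -0.24622837  0.89201944] [-0.6510037   0.18385412 -0.73647257] ['image', 'fovy', 'cx', 'cy', 'R', 't']
side 42.11082918637685 282.3213169382945 213.30276730158866 [ 0.4434161  -1.01554544  1.26010169] [ 0.08571761  0.63615627 -0.76678399] ['image', 'fovy', 'cx', 'cy', 'R', 't']
wrist 64.72237528084678 280.8904574798819 211.87703275390083 [0.05404093 0.52558459 0.38372142] [ 0.25683385 -0.06317189 -0.96438876] ['image', 'fovy', 'cx', 'cy', 'R', 't']
{'time': 0.15, 'qpos': array([ 1.18696918e+00,  3.42567641e-01,  1.52475362e+00,  4.78573866e-07,
        1.27541301e+00, -1.45992092e-01]), 'qvel': array([-0.00048102, -0.00221086, -0.00343719,  0.00156395, -0.00014804,
       -0.00033502]), 'joint_efforts': array([ 1.74669651e-03, -4.31475198e+01, -2.44355124e+01,  7.17741740e-02,
        5.38083119e-02, -9.94847255e-05]), 'tool_pos': array([0.12356501, 0.50998313, 0.25121737]), 'tool_rot': array([-3.14046325e+00, -1.66528333e-04,  2.90375736e+00]), 'contact_force': array([-0.7074936 , -0.97293603, -0.36190055]), 'torque': array([0.07308248, 0.0405911 , 0.05546246]), 'opening': 0.09170817273966186}
```

View pics/scene0.png

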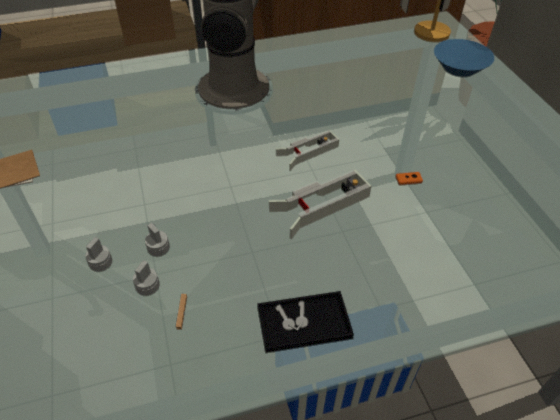

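View pics/side0.png

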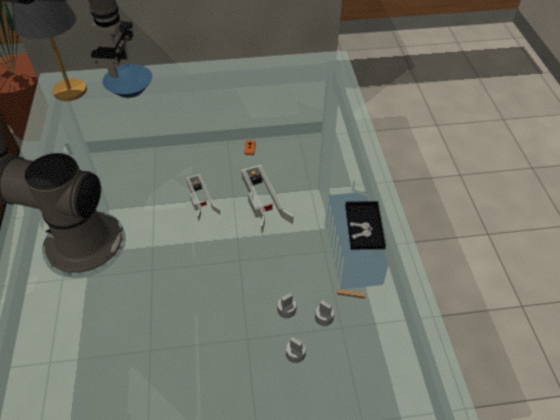

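View pics/wrist0.png

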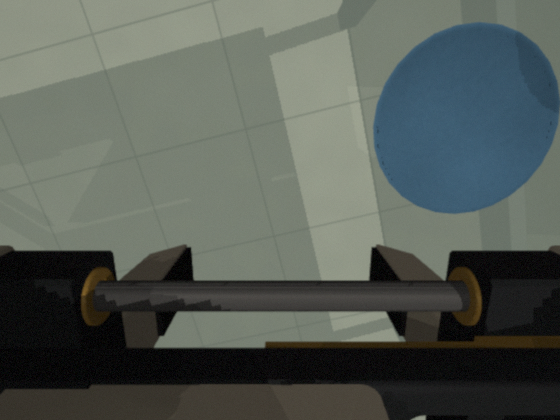

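The pictures show three tin-like objects: scene (98,255), (157,240) and (146,280); side (287,305), (325,313) and (296,349). There are two bays, at scene (315,148) small and (325,200) large. The wrist camera sees none of them. Next I'll locate and enlarge.

Run:
```python
from h import *
import pickle
s=pickle.load(open('scene0.pkl','rb'));d=pickle.load(open('side0.pkl','rb'))
for n,c,ps in [('scene',s,[(98,256),(157,242),(146,282)]),('side',d,[(287,305),(325,313),(296,349)])]:
    for p in ps:
        X=ray(c,*p,0.02);print(n,p,X.round(3),np.hypot(X[0],X[1]).round(3))
def crop(c,x,y,w,h,k): return cv2.resize(c['image'][y:y+h,x:x+w,::-1],None,fx=k,fy=k,interpolation=cv2.INTER_CUBIC)
cv2.imwrite('pics/c1.png',crop(s,70,210,120,90,6))
cv2.imwrite('pics/c2.png',crop(d,255,280,110,85,7))
cv2.imwrite('pics/c3.png',crop(s,255,120,130,125,4))
cv2.imwrite('pics/c4.png',crop(d,180,130,130,100,6))
```

```text
scene (98, 256) [ 0.553 -0.421  0.02 ] 0.695
scene (157, 242) [ 0.55  -0.295  0.02 ] 0.624
scene (146, 282) [ 0.648 -0.331  0.02 ] 0.728
side (287, 305) [ 0.553 -0.296  0.02 ] 0.628
side (325, 313) [ 0.647 -0.332  0.02 ] 0.727
side (296, 349) [ 0.558 -0.422  0.02 ] 0.699
```

View pics/c1.png

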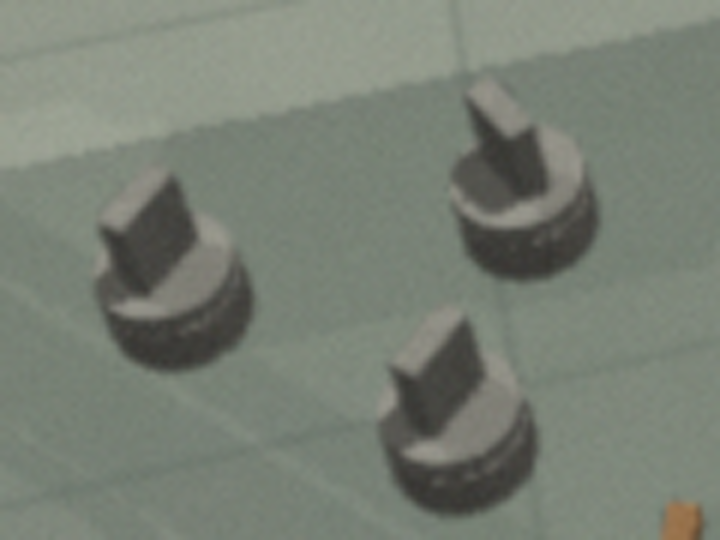

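View pics/c2.png

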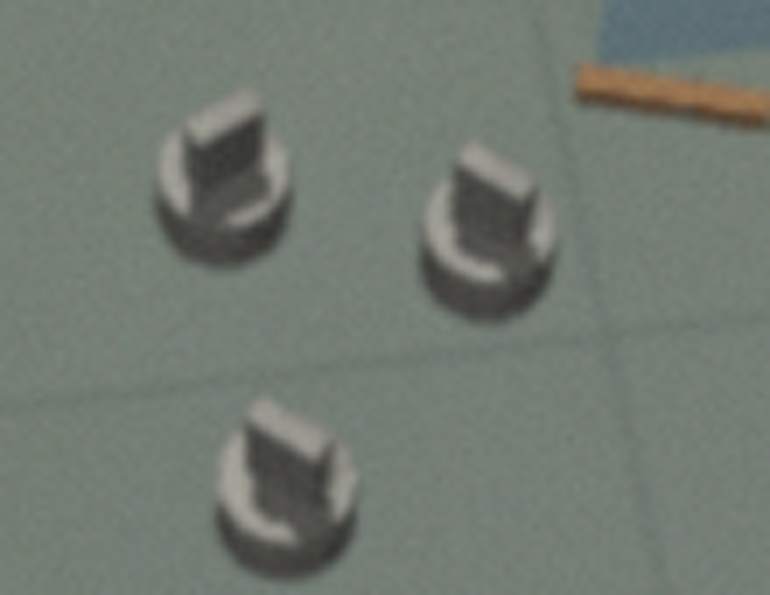

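View pics/c3.png

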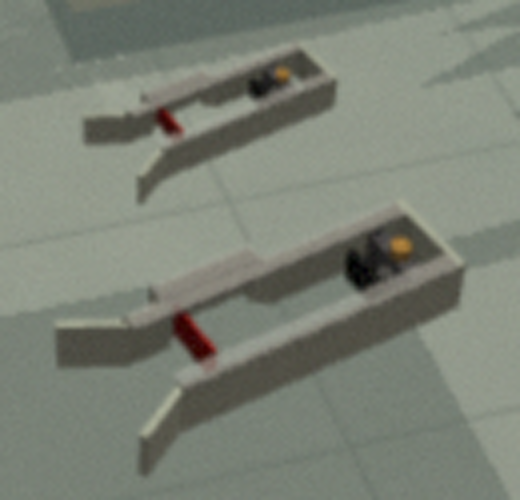

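View pics/c4.png

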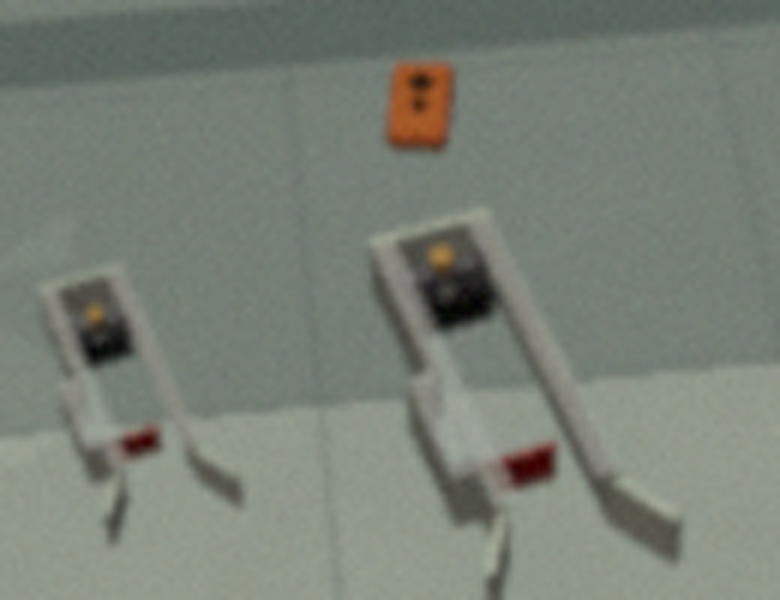

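The tin meant is the one at scene (157,242) / side (287,305), 0.626 m from the base against 0.70 and 0.73 for the others. The crop confirms the same shape, with a wing. The bay meant is the large one, with its flap at scene (303,204) and side (268,208). I'll measure both.

Run:
```python
from h import *
import pickle
s=pickle.load(open('scene0.pkl','rb'));d=pickle.load(open('side0.pkl','rb'))
S=lambda x,y,k,ox,oy:(ox+(x+.5)/k-.5,oy+(y+.5)/k-.5)
a=[ray(d,*S(*p,7,255,280),.07) for p in [(192,135),(257,97)]];b=[ray(s,*S(*p,6,70,210),.07) for p in [(476,81),(525,131)]]
for e in(a,b):
    v=e[1]-e[0];print('wing',((e[0]+e[1])/2).round(4),np.linalg.norm(v).round(4),np.degrees(np.arctan2(v[1],v[0])).round(1))
d4=lambda p,z:ray(d,*S(*p,6,180,130),z)
s3=lambda p,z:ray(s,*S(*p,4,255,120),z)
for n,f,pts in [('side',d4,dict(wr_b=((490,210),.035),wr_f=((608,475),.035),wl_b=((370,240),.035),mR=((683,520),.035),mL=((493,560),.035),fl1=((500,470),.03),fl2=((553,447),.03))),
 ('scene',s3,dict(wr_b=((465,265),.035),wr_f=((182,382),.035),wl_b=((400,203),.035),wl_f=((132,320),.035),mR=((142,437),.035),mL=((57,323),.035),fl1=((176,315),.03),fl2=((212,350),.03)))]:
    for k,(p,z) in pts.items(): print(n,k,f(p,z).round(4)[:2])
```

```text
wing [ 0.5514 -0.2999  0.07  ] 0.0284 26.4
wing [ 0.5505 -0.2954  0.07  ] 0.0311 25.9
side wr_b [0.5407 0.2089]
side wr_f [0.5786 0.0188]
side wl_b [0.4761 0.1951]
side mR [ 0.611  -0.0145]
side mL [ 0.5167 -0.0273]
side fl1 [0.5266 0.0332]
side fl2 [0.5544 0.0447]
scene wr_b [0.5345 0.2114]
scene wr_f [0.5755 0.0229]
scene wl_b [0.4743 0.195 ]
scene wl_f [0.5221 0.0103]
scene mR [ 0.6076 -0.0106]
scene mL [ 0.5122 -0.0317]
scene fl1 [0.5209 0.0374]
scene fl2 [0.5529 0.0485]
```

```bash
python3 -m creep '[1,0.03,-0.037,-0.004,-0.18, 1,0.03,-0.037,-0.004,-0.18, 1,0.03,-0.037,-0.004,-0.18, 1,0.03,-0.037,-0.004,-0.18, 1,0.03,-0.037,-0.004,-0.18, 1,0.03,-0.037,-0.004,-0.18, 1,0.03,-0.037,-0.004,-0.18, 1,0.03,-0.037,-0.004,-0.18, 1,0.03,-0.037,-0.004,-0.18, 1,0.03,-0.037,-0.004,-0.18, 1,0.03,-0.037,-0.004,-0.18, 1,0.03,-0.037,-0.004,-0.18]' 40
python3 - <<'E'
from h import *
s=telemetry.observe();print(s['tool_pos'],s['tool_rot'])
E
```

```text
time: 1.65
tool_pos: [0.4903, 0.0524, 0.2003]
tool_rot: [-3.14, -0.001, 0.679]
contact_force: [1.0, 0.1, -0.4]
opening: 0.0919
[0.49028114 0.05236801 0.20026757] [-3.13987901e+00 -5.29596886e-04  6.78526173e-01]
```

```bash
python3 -m creep '[1,-0.01,0,0.0,-0.1, 1,0,0,0,-0.1, 1,0,0,0,0]'
python3 - <<'E'
from h import *
import pickle
c=snap('wrist','w1.png');pickle.dump(c,open('w1.pkl','wb'))
E
```

```text
time: 2.02
tool_pos: [0.4815, 0.0488, 0.1987]
tool_rot: [-3.139, 0.002, 0.466]
contact_force: [0.2, 0.6, -0.5]
opening: 0.0919
```

View pics/w1.png

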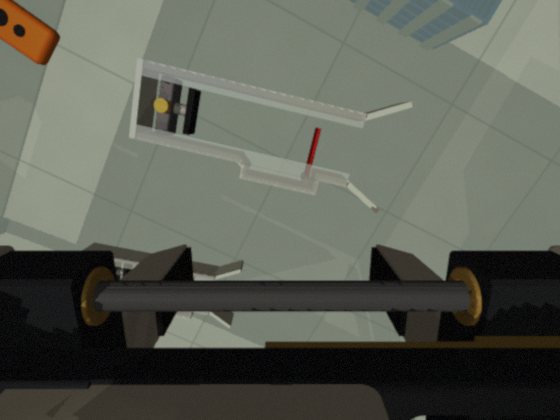

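The wrist view shows the large bay whole: mouth at (412,104)–(377,210), red flap (318,128)–(309,175), pad face at about x=198, end wall at x=135. I'll enlarge it to measure.

Run:
```python
from h import *
import pickle
c=pickle.load(open('w1.pkl','rb'))
im=c['image'][45:225,120:320,::-1];cv2.imwrite('pics/c5.png',cv2.resize(im,None,fx=4,fy=3.3,interpolation=cv2.INTER_CUBIC)[:600])
im=c['image'][90:220,290:420,::-1];cv2.imwrite('pics/c6.png',cv2.resize(im,None,fx=4.5,fy=4.5,interpolation=cv2.INTER_CUBIC))
im=c['image'][50:150,120:230,::-1];cv2.imwrite('pics/c7.png',cv2.resize(im,None,fx=6,fy=6,interpolation=cv2.INTER_CUBIC))
```

```text
(no output)
```

View pics/c6.png

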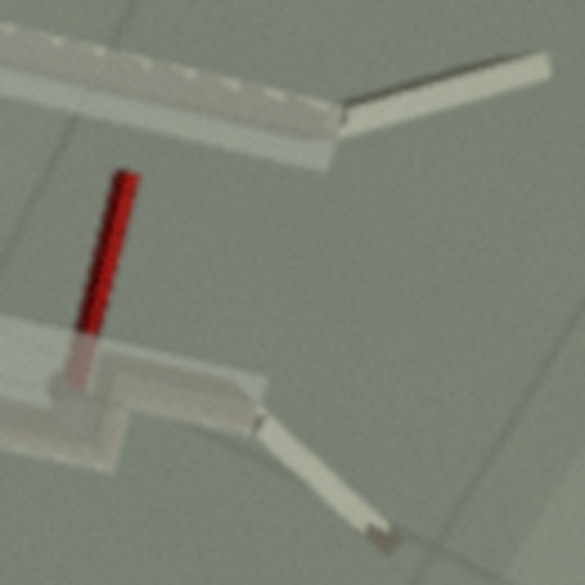

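View pics/c7.png

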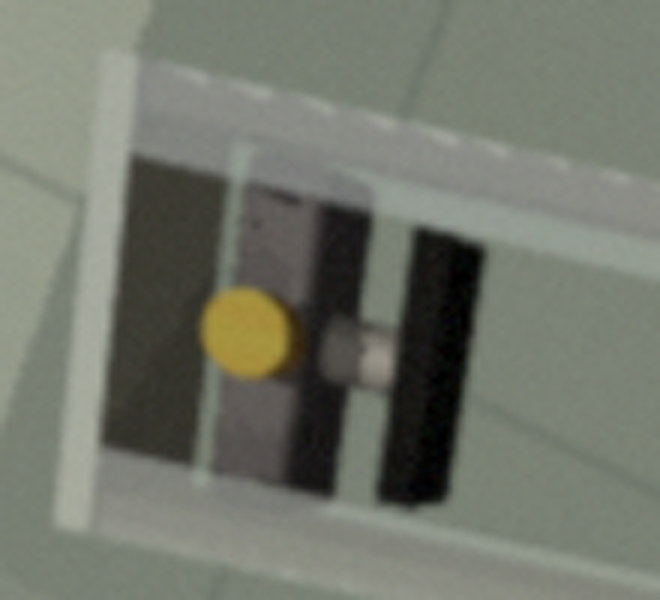

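Run:
```python
from h import *
import pickle
c=pickle.load(open('w1.pkl','rb'))
S=lambda x,y,k,ox,oy:(ox+(x+.5)/k-.5,oy+(y+.5)/k-.5)
A=lambda x,y,z:ray(c,*S(x,y,4.5,290,90),z)[:2]
B=lambda x,y,z:ray(c,*S(x,y,6,120,50),z)[:2]
z=.038
R=[A(330,170,z),A(0,95,z),B(660,278,z),B(485,235,z)];L=[A(265,378,z),A(0,315,z),B(660,590,z),B(345,507,z)]
def ang(P):
    P=np.array(P);v=P[0]-P[-1];w=np.linalg.svd(P-P.mean(0))[2][0];w=w if w[1]>0 else -w;return w,P.mean(0)
for P in(R,L):
    w,m=ang(P);print('edge',np.degrees(np.arctan2(w[1],w[0])),m, [x.round(4).tolist() for x in P])
w=(ang(R)[0]+ang(L)[0]);w/=np.linalg.norm(w);n=np.array([-w[1],w[0]])
print('width',(ang(L)[1]-ang(R)[1])@n)
yc=(ang(L)[1]@n+ang(R)[1]@n)/2
f1=A(125,172,.03);f2=A(82,345,.03);print('flap',f1,f2,np.linalg.norm(f1-f2),(f1@w,f2@w),(f1@n-yc,f2@n-yc))
xf=(f1@w+f2@w)/2
O=w*xf+n*yc;print('bay O',O,'dir',w,np.degrees(np.arctan2(w[1],w[0])))
loc=lambda p:(((p-O)@w).round(4),((p-O)@n).round(4))
for k,p in dict(mR=A(550,65,.035),mL=A(370,535,.035),mL2=A(395,530,.035),lipR=R[0],lipL=L[0],padR=B(485,245,.027),padL=B(447,500,.027),endR=B(135,155,.035),endL=B(102,445,.035),throatR=A(342,120,.035),throatL=A(258,420,.035)).items(): print(k,loc(p))
for k in ['mouth']: print(k,O-.071*w)
```

```text
edge 103.91089127533463 [0.55155683 0.09253351] [[0.5711, 0.0146], [0.555, 0.077], [0.543, 0.1273], [0.5372, 0.1513]]
edge 104.06040209483224 [0.5118411 0.0821205] [[0.5309, 0.0058], [0.5184, 0.0582], [0.5039, 0.1096], [0.4942, 0.1549]]
width 0.041055012923084847
flap [0.55341597 0.04847443] [0.51972744 0.04010957] 0.03471150064141846 (np.float64(-0.08671145092736876), np.float64(-0.08668653388199418)) (np.float64(-0.011683394688691395), np.float64(0.02302809700959274))
bay O [0.54207591 0.04566289] dir [-0.24167882  0.9703563 ] 103.98564668508344
mR (np.float64(-0.0728), np.float64(-0.0483))
mL (np.float64(-0.0665), np.float64(0.0473))
mL2 (np.float64(-0.0712), np.float64(0.0451))
lipR (np.float64(-0.0371), np.float64(-0.0206))
lipL (np.float64(-0.036), np.float64(0.0205))
padR (np.float64(0.1062), np.float64(-0.0198))
padL (np.float64(0.1061), np.float64(0.0169))
endR (np.float64(0.1535), np.float64(-0.0205))
endL (np.float64(0.1538), np.float64(0.0195))
throatR (np.float64(-0.0374), np.float64(-0.0301))
throatL (np.float64(-0.0376), np.float64(0.0293))
mouth [ 0.5592351  -0.02323241]
```

The bay is consistent: slot 41 mm against 40, mouth at −71 mm, end wall at 154 mm, pad face near 106 mm, heading 104°. Next I'll look at the tin from above.

```bash
python3 -m creep '[1,0.003,-0.046,0,0, 1,0.003,-0.046,0,0, 1,0.003,-0.046,0,0, 1,0.003,-0.046,0,0, 1,0.003,-0.046,0,0, 1,0.003,-0.046,0,0, 1,0.003,-0.046,0,0, 1,0.003,-0.046,0,0, 1,0,0,0,0]'
python3 - <<'E'
from h import *
import pickle
c=snap('wrist','w2.png');pickle.dump(c,open('w2.pkl','wb'))
u,v=proj(c,(.551,-.2975,.07));print(u,v)
u,v=int(u),int(v);y0=max(v-60,0);x0=max(u-70,0)
cv2.imwrite('pics/c8.png',cv2.resize(c['image'][y0:y0+130,x0:x0+140,::-1],None,fx=4.5,fy=4.5,interpolation=cv2.INTER_CUBIC));print(x0,y0)
E
```

```text
time: 3.2
tool_pos: [0.5053, -0.3275, 0.1983]
tool_rot: [-3.139, 0.001, 0.495]
contact_force: [0.2, -0.3, 0.6]
opening: 0.0921
274.1892002092241 141.99818667464874
204 81
```

View pics/w2.png

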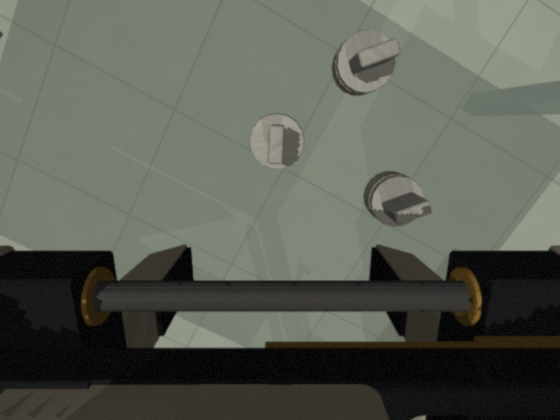

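View pics/c8.png

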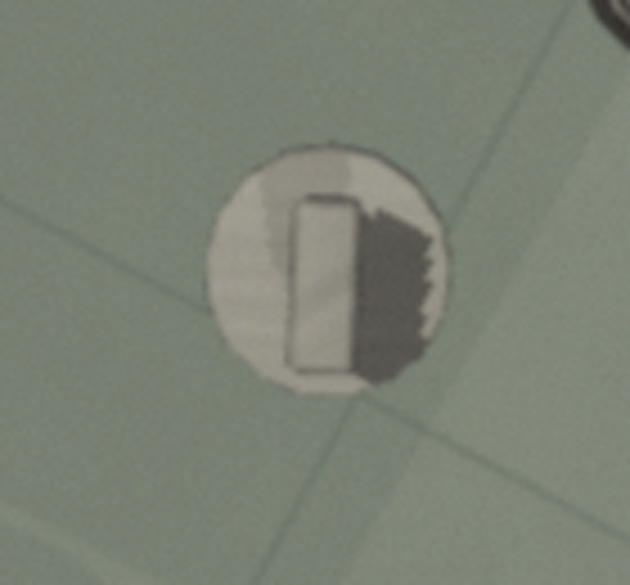

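The tin is in view at (277,141), with the wing top from (278,125) to (275,163) and nearly vertical in the picture. The two other tins are at (365,62) and (398,200).

Run:
```python
from h import *
import pickle
c=pickle.load(open('w2.pkl','rb'))
S=lambda x,y:ray(c,204+(x+.5)/4.5-.5,81+(y+.5)/4.5-.5,.07)[:2]
t=[S(298,200),S(358,202)];b=[S(350,371),S(288,369)]
T=np.mean(t,0);B=np.mean(b,0);v=T-B;print('wing ctr',(T+B)/2,np.linalg.norm(v),'thick',np.linalg.norm(t[0]-t[1]),'ang',np.arctan2(v[1],v[0]))
# shoulder disc z=.032
g=lambda x,y:ray(c,204+(x+.5)/4.5-.5,81+(y+.5)/4.5-.5,.032)[:2]
P=[g(206,270),g(448,270),g(328,145),g(328,395)];print('cap',(P[0]+P[1])/2,(P[2]+P[3])/2,np.linalg.norm(P[0]-P[1]))
print(telemetry.observe()['tool_pos'],telemetry.observe()['tool_rot'])
```

```text
wing ctr [ 0.54991408 -0.29921596] 0.028566579647739523 thick 0.01016124070388792 ang 0.43707368734835966
cap [ 0.55041065 -0.29889807] [ 0.55004263 -0.29932602] 0.04750302048200428
[ 0.50525786 -0.32563897  0.19833052] [-3.13761514e+00  4.40972882e-04  4.95914952e-01]
```

```bash
python3 -m creep '[0.6,0.0225,0.013,0,-0.03, 0.6,0.0225,0.0135,0,-0.03, 0.6,0,0,-0.03,0, 0.6,0,0,-0.03,0, 0.6,0,0,-0.03,0, 0.6,0,0,0,0]' 40
python3 - <<'E'
from h import *
for i in range(1):
    s=telemetry.observe();print(s['tool_pos'],s['tool_rot'])
snap('wrist','w3.png')
E
```

```text
time: 4.0
tool_pos: [0.5522, -0.2875, 0.1072]
tool_rot: [-3.134, -0.0, 0.45]
contact_force: [0.5, -0.9, 0.4]
opening: 0.0553
[ 0.55220046 -0.2875178   0.10722055] [-3.13399607e+00 -2.00284803e-04  4.49956759e-01]
```

View pics/w3.png

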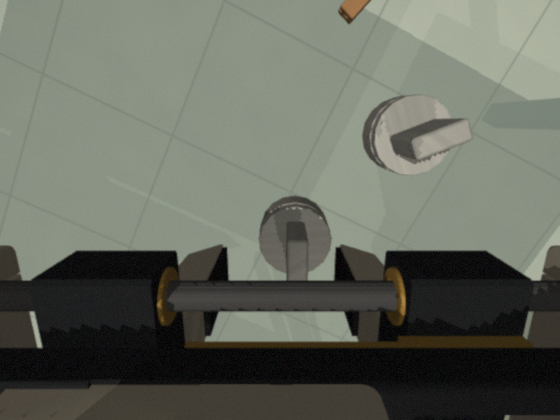

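The wing is between the jaws at (297,250). The y overshot by 11 mm, so I'll correct that, then descend.

```bash
python3 -m creep '[0.6,-0.002,-0.0115,0,-0.013, 0.6,0,0,0,0, 0.6,0,0,0,0]' 40; python3 -m creep '[0.6,0,0,-0.02,0, 0.6,0,0,-0.018,0, 0.6,0,0,0,0, 0.6,0,0,0,0]'
```

```text
time: 4.42
tool_pos: [0.5527, -0.301, 0.1132]
tool_rot: [3.141, -0.005, 0.437]
contact_force: [-0.2, 0.4, -0.9]
opening: 0.0551
time: 4.92
tool_pos: [0.5534, -0.3019, 0.0761]
tool_rot: [3.138, -0.007, 0.437]
contact_force: [-0.2, -0.5, 0.1]
opening: 0.0551
```

```bash
python3 -m creep '[0.6,-0.003,0.002,-0.0075,0, 0.6,0,0,0,0, 0.6,0,0,0,0]'
python3 - <<'E'
from h import *
snap('wrist','w4.png');s=telemetry.observe();print(s['tool_pos'],s['tool_rot'])
E
```

```text
time: 5.3
tool_pos: [0.5507, -0.3, 0.0692]
tool_rot: [3.136, -0.008, 0.437]
contact_force: [0.7, -0.1, -0.2]
opening: 0.0549
[ 0.55059889 -0.29990606  0.06907654] [ 3.13640491 -0.00769203  0.43672443]
```

View pics/w4.png

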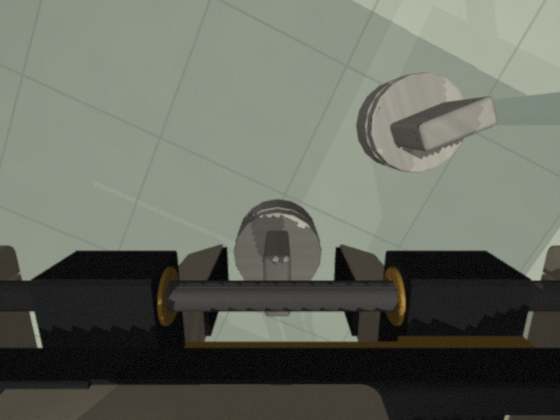

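The wing (262–290, 230–315) is centred between the pads. Closing.

```bash
python3 -m creep '[0,0,0,0,0, 0,0,0,0,0, 0,0,0,0,0, 0,0,0,0,0, 0,0,0,0,0, 0,0,0,0,0]' 40
```

```text
time: 6.1
tool_pos: [0.5505, -0.2998, 0.0691]
tool_rot: [3.137, -0.008, 0.437]
contact_force: [-0.3, -0.4, -1.3]
opening: 0.0117
```

```bash
python3 -m creep '[0,0,0,0.012,0, 0,0,0,0.013,0, 0,0.002,0.028,0,0.17, 0,0.002,0.028,0,0.17, 0,0.002,0.028,0,0.17, 0,0.002,0.028,0,0.17, 0,0.002,0.028,0,0.17, 0,0.002,0.028,0,0.17, 0,0.002,0.028,0,0.17, 0,0.002,0.028,0,0.15, 0,0,0,0,0, 0,0,0,0,0]'
python3 - <<'E'
from h import *
snap('wrist','w5.png');snap('side','s5.png')
E
```

```text
time: 7.6
tool_pos: [0.5697, -0.0714, 0.1067]
tool_rot: [3.123, -0.005, 1.818]
contact_force: [1.0, 0.3, -2.3]
opening: 0.0115
```

View pics/w5.png

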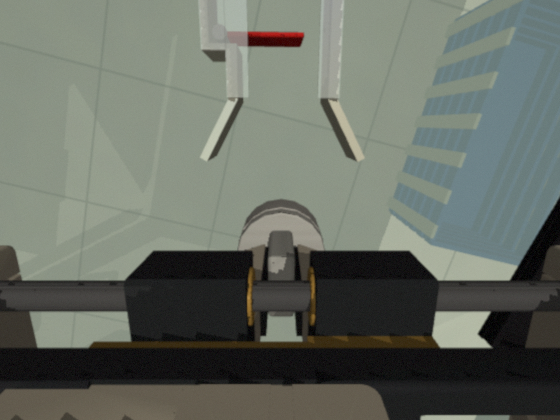

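View pics/s5.png

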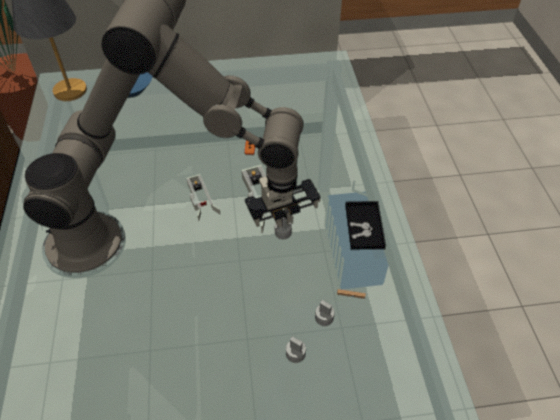

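The tin is held, with the mouth straight ahead: mouth edges at (205,158) and (362,158), lip corners near (243,97) and (322,98), cap centred at u≈281. I'll measure the alignment.

Run:
```python
from h import *
import pickle
c=read_camera('wrist');pickle.dump(c,open('w5.pkl','wb'))
i=c['image'][:,:,::-1]
cv2.imwrite('pics/c9.png',cv2.resize(i[0:175,190:375],None,fx=3.4,fy=3.4,interpolation=cv2.INTER_CUBIC))
cv2.imwrite('pics/c10.png',cv2.resize(i[190:330,220:340],None,fx=4.2,fy=4.2,interpolation=cv2.INTER_CUBIC))
s=telemetry.observe();print(s['tool_pos'],s['tool_rot'])
```

```text
[ 0.56948795 -0.07181986  0.10623292] [ 3.12362273 -0.00538652  1.81766045]
```

View pics/c9.png

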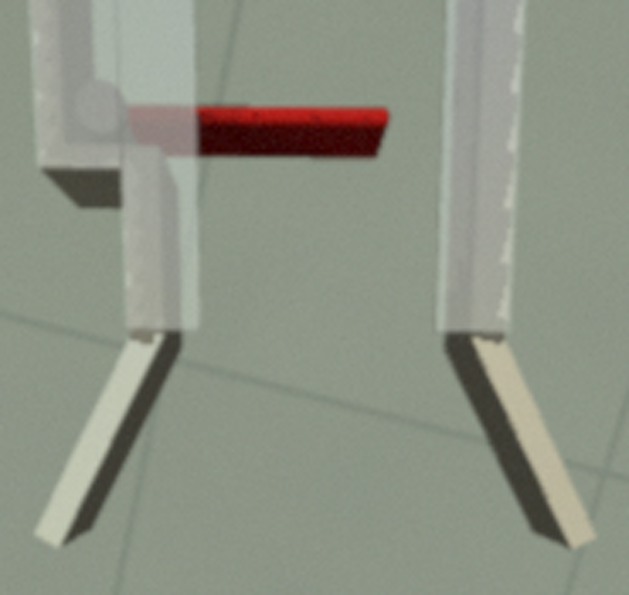

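View pics/c10.png

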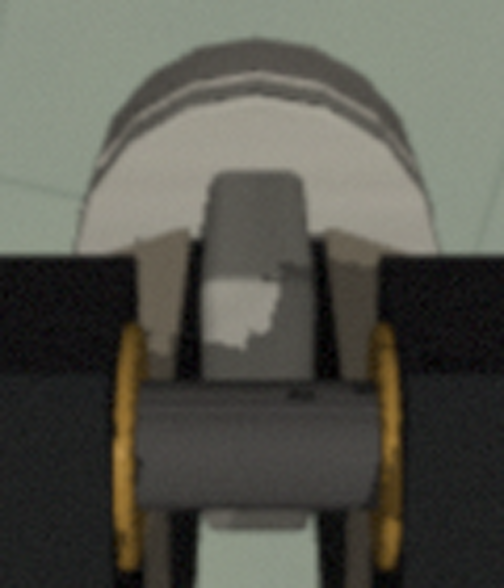

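Run:
```python
from h import *
import pickle
c=pickle.load(open('w5.pkl','rb'))
A=lambda x,y,z:ray(c,190+(x+.5)/3.4-.5,(y+.5)/3.4-.5,z)[:2]
z=.038
L=[A(200,330,z),A(193,0,z)];R=[A(436,330,z),A(447,0,z)]
for P in (L,R):
    v=P[1]-P[0];print('edge',np.degrees(np.arctan2(v[1],v[0])),P)
w=(L[1]-L[0])/np.linalg.norm(L[1]-L[0])+(R[1]-R[0])/np.linalg.norm(R[1]-R[0]);w/=np.linalg.norm(w);n=np.array([-w[1],w[0]])
print('w',w,np.degrees(np.arctan2(w[1],w[0])),'width',(L[0]-R[0])@n,(L[1]-R[1])@n)
yc=((L[0]+R[0]+L[1]+R[1])/4)@n
f=[A(388,112,.03),A(200,108,.03)];xf=np.mean([p@w for p in f]);O=w*xf+n*yc;print('O',O)
m=[A(62,545,.035),A(572,548,.035)];print([((p-O)@w,(p-O)@n) for p in m])
T=lambda x,y,z:ray(c,220+(x+.5)/4.2-.5,190+(y+.5)/4.2-.5,z)[:2]
cap=(T(74,245,.069)+T(440,245,.069))/2;print('cap lateral',(cap-O)@n, np.linalg.norm(T(74,245,.069)-T(440,245,.069)));wg=(T(207,190,.107)+T(307,190,.107))/2;print('wing lat',(wg-O)@n)
p=telemetry.observe()['tool_pos'][:2];print('tcp in bay',(p-O)@w,(p-O)@n)
```

```text
edge 104.0013335425092 [array([0.53164994, 0.00520274]), array([0.51973087, 0.05300278])]
edge 103.82122945033737 [array([0.57038543, 0.01503756]), array([0.55857589, 0.06304063])]
w [-0.24041917  0.97066916] 103.91128149642329 width 0.03996382229879637 0.04011894643666559
O [0.54247663 0.04460414]
[(np.float64(-0.07214478623445963), np.float64(0.04571627220234531)), (np.float64(-0.07243239549911379), np.float64(-0.046290783276487564))]
cap lateral 0.0015001045073387911 0.047815437582266584
wing lat 0.002296632614668094
tcp in bay -0.11950322892485943 0.001771501010692858
```

```bash
python3 -m creep '[0,0.0017,0.0004,-0.015,0, 0,0,0,-0.012,0, 0,0,0,0,0, 0,0,0,0,0]'
```

```text
time: 8.25
tool_pos: [0.5706, -0.0728, 0.0761]
tool_rot: [3.126, -0.006, 1.814]
contact_force: [0.4, -0.2, -1.3]
opening: 0.0118
```

```bash
python3 -m creep '[0,0,0,-0.004,0, 0,0,0,0,0, 0,0,0,-0.0015,0, 0,0,0,0,0, 0,0,0,0,0]'
python3 - <<'E'
from h import *
s=telemetry.observe();print(s['tool_pos'],s['contact_force'])
O=np.array([.5425,.0446]);w=np.array([-.2404,.9707]);n=np.array([-w[1],w[0]]);p=s['tool_pos'][:2]-O;print(p@w,p@n)
E
```

```text
time: 8.88
tool_pos: [0.571, -0.0728, 0.071]
tool_rot: [3.124, -0.006, 1.814]
contact_force: [0.1, 0.2, -2.4]
opening: 0.0115
[ 0.57104133 -0.07282024  0.07102168] [ 0.06749211  0.15712196 -2.38440564]
-0.12084116321270172 0.0005227517256571057
```

```bash
python3 -m creep '[0,0.0005,0.0001,-0.001,0, 0,0,0,0,0, 0,0,0,-0.001,0, 0,0,0,0,0, 0,0,0,0,0]'
python3 - <<'E'
from h import *
s=telemetry.observe();print(s['tool_pos'],s['contact_force'],s['torque'])
E
```

```text
time: 9.5
tool_pos: [0.5718, -0.0727, 0.0693]
tool_rot: [3.124, -0.005, 1.814]
contact_force: [-1.1, 0.3, -1.4]
opening: 0.0118
[ 0.57178699 -0.07274884  0.0693399 ] [-1.09491494  0.31257186 -1.39574075] [-0.07007201  0.07538295  0.01773826]
```

```bash
python3 -m creep '[0,-0.0024,0.0097,-0.0005,0, 0,-0.0024,0.0097,0,0, 0,-0.0024,0.0097,0,0, 0,-0.0024,0.0097,0,0, 0,-0.0024,0.0097,0,0, 0,-0.0024,0.0097,0,0, 0,0,0,0,0, 0,0,0,0,0]'
cat > st.py <<'E'
from h import *
s=telemetry.observe();O=np.array([.5425,.0446]);w=np.array([-.2404,.9707]);n=np.array([-w[1],w[0]]);p=s['tool_pos'][:2]-O;f=s['contact_force']
print('t',s['time'],'x,y mm',(p@w*1000).round(2),(p@n*1000).round(2),'z',s['tool_pos'][2].round(4),'F along/across/z',f[:2]@w,f[:2]@n,f[2],'rot',s['tool_rot'].round(3),'tq',s['torque'].round(2))
E
python3 st.py
```

```text
time: 10.5
tool_pos: [0.5565, -0.0096, 0.0693]
tool_rot: [3.123, -0.005, 1.816]
contact_force: [1.1, -0.9, -0.8]
opening: 0.0116
t 10.5 x,y mm -56.01 -0.55 z 0.0693 F along/across/z -1.1763460668413583 -0.8532657595030418 -0.8306506680737056 rot [ 3.123 -0.005  1.816] tq [-0.26  0.04 -0.02]
```

```bash
python3 -m creep '[0,-0.0034,0.0096,0,0, 0,-0.0012,0.0049,0,0, 0,0,0,0,0, 0,0,0,0,0]';python3 st.py
python3 - <<'E'
from h import *
c=snap('wrist','w6.png');i=c['image'][:,:,::-1]
cv2.imwrite('pics/c11.png',cv2.resize(i[60:290,180:380],None,fx=2.6,fy=2.6,interpolation=cv2.INTER_CUBIC))
E
```

```text
time: 11.0
tool_pos: [0.5518, 0.0053, 0.0693]
tool_rot: [3.122, -0.004, 1.815]
contact_force: [-0.0, -0.6, -1.1]
opening: 0.0118
t 11.0 x,y mm -40.41 0.44 z 0.0693 F along/across/z -0.5689029811730036 0.14856627433538178 -1.1311410672512567 rot [ 3.122 -0.004  1.815] tq [-0.15  0.03 -0.03]
```

View pics/c11.png

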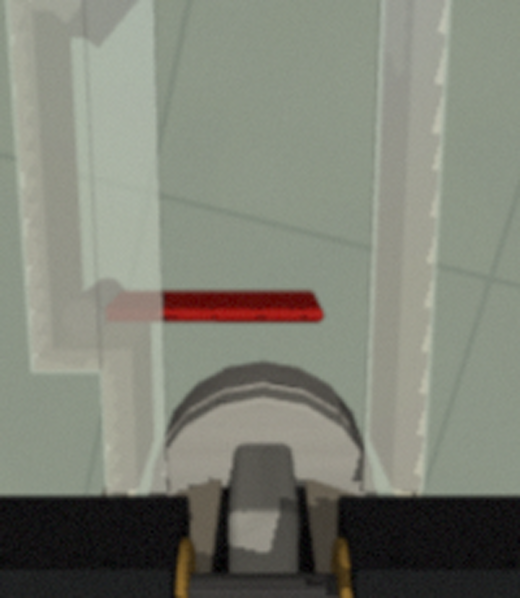

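The tin is centred in the throat (tin 166–362, slot about 152–372 in the crop), with the flap shut ahead. Advancing through the flap.

```bash
python3 -m creep '[0,-0.0015,0.0058,0,0, 0,-0.0015,0.0058,0,0, 0,-0.0014,0.0058,0,0, 0,-0.0014,0.0058,0,0, 0,0,0,0,0]';python3 st.py;  python3 -m creep '[0,-0.0015,0.0058,0,0, 0,-0.0015,0.0058,0,0, 0,-0.0015,0.0058,0,0, 0,-0.0015,0.0058,0,0, 0,0,0,0,0]';python3 st.py
```

```text
time: 11.68
tool_pos: [0.5458, 0.0291, 0.0693]
tool_rot: [3.122, -0.003, 1.815]
contact_force: [1.0, -1.1, -1.2]
opening: 0.0116
t 11.675 x,y mm -15.79 0.55 z 0.0693 F along/across/z -1.2687090199710713 -0.6924265000315425 -1.2191079934777507 rot [ 3.122e+00 -3.000e-03  1.815e+00] tq [-0.46  0.03 -0.  ]
time: 12.3
tool_pos: [0.5411, 0.0535, 0.0697]
tool_rot: [3.119, -0.001, 1.815]
contact_force: [2.9, -2.2, -1.7]
opening: 0.0117
t 12.3 x,y mm 8.94 -0.74 z 0.0697 F along/across/z -2.8698203718362687 -2.2783411038413153 -1.7286761679895561 rot [ 3.119e+00 -1.000e-03  1.815e+00] tq [-0.57 -0.34  0.05]
```

```bash
python3 -m creep '[0,-0.0021,0.0057,0,0, 0,-0.0017,0.0058,0,0, 0,-0.0016,0.0058,0,0, 0,-0.0016,0.0058,0,0, 0,0,0,0,0]';python3 st.py;  python3 -m creep '[0,-0.0017,0.0058,0,0, 0,-0.0015,0.0058,0,0, 0,-0.0015,0.0058,0,0, 0,0,0,0,0]';python3 st.py
```

```text
time: 12.92
tool_pos: [0.5344, 0.0783, 0.0699]
tool_rot: [3.117, -0.002, 1.815]
contact_force: [2.4, -0.2, -2.0]
opening: 0.0118
t 12.925 x,y mm 34.67 -0.27 z 0.0699 F along/across/z -0.7527842413521403 -2.325500758675455 -1.9636186077169018 rot [ 3.117e+00 -2.000e-03  1.815e+00] tq [-0.18 -0.56  0.05]
time: 13.42
tool_pos: [0.5292, 0.0976, 0.0698]
tool_rot: [3.117, -0.003, 1.815]
contact_force: [2.5, 2.2, -1.8]
opening: 0.0114
t 13.425 x,y mm 54.68 0.2 z 0.0698 F along/across/z 1.5069205861506334 -2.965166467381474 -1.7788712192043998 rot [ 3.117e+00 -3.000e-03  1.815e+00] tq [ 0.24 -0.55  0.  ]
```

```bash
python3 -m creep '[0,-0.0014,0.0056,-0.0004,0, 0,-0.0014,0.0056,0,0, 0,-0.0010,0.0038,0,0, 0,0,0,0,0, 0,0,0,0,0]';python3 st.py
python3 - <<'E'
from h import *
c=snap('wrist','w7.png');i=c['image'][:,:,::-1]
cv2.imwrite('pics/c12.png',cv2.resize(i[40:420,130:430],None,fx=1.57,fy=1.57,interpolation=cv2.INTER_CUBIC))
E
```

```text
time: 14.05
tool_pos: [0.5239, 0.1136, 0.0694]
tool_rot: [3.12, -0.003, 1.815]
contact_force: [1.5, -0.3, -0.4]
opening: 0.0117
t 14.05 x,y mm 71.46 1.47 z 0.0694 F along/across/z -0.6645924958944955 -1.422510464046194 -0.3760661137697614 rot [ 3.120e+00 -3.000e-03  1.815e+00] tq [-0.16 -0.17  0.01]
```

View pics/c12.png

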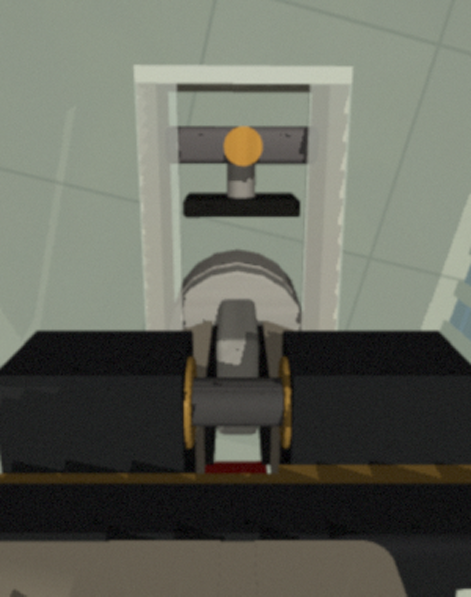

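The flap looks shut behind the tin (red edge at crop (235,468)). The pad face (crop row 216) is about 10 mm ahead, and the tin sits 1.5 mm towards +y. I'll re-centre it and feel for the pad.

```bash
python3 -m creep '[0,0.0003,0.0043,0,0, 0,-0.0005,0.002,0,0, 0,0,0,0,0]';python3 st.py; python3 -m creep '[0,-0.0005,0.002,0,0, 0,0,0,0,0]';python3 st.py;python3 -m creep '[0,-0.0005,0.002,0,0, 0,0,0,0,0]';python3 st.py
```

```text
time: 14.48
tool_pos: [0.5234, 0.1197, 0.0694]
tool_rot: [3.121, -0.003, 1.815]
contact_force: [-0.1, -0.1, 1.1]
opening: 0.012
t 14.475 x,y mm 77.49 0.54 z 0.0694 F along/across/z -0.037629765888412034 0.061891647842970625 1.0709887717665902 rot [ 3.121e+00 -3.000e-03  1.815e+00] tq [-0.29  0.01 -0.01]
time: 14.72
tool_pos: [0.5228, 0.1218, 0.0693]
tool_rot: [3.121, -0.003, 1.815]
contact_force: [0.7, 0.8, 0.6]
opening: 0.0119
t 14.725 x,y mm 79.67 0.59 z 0.0693 F along/across/z 0.6039635619564887 -0.8389355672968397 0.5996035917375246 rot [ 3.121e+00 -3.000e-03  1.815e+00] tq [-0.17  0.04  0.04]
time: 14.98
tool_pos: [0.5222, 0.1239, 0.0693]
tool_rot: [3.121, -0.003, 1.815]
contact_force: [0.0, -0.6, 0.8]
opening: 0.0119
t 14.975 x,y mm 81.87 0.66 z 0.0693 F along/across/z -0.6149052012520235 0.11524189401826568 0.7822663232589598 rot [ 3.121e+00 -3.000e-03  1.815e+00] tq [-0.12 -0.    0.02]
```

```bash
for i in 1; do python3 -m creep '[0,-0.0003,0.0015,0,0, 0,0,0,0,0]';python3 st.py;python3 -m creep '[0,-0.0003,0.0015,0,0, 0,0,0,0,0]';python3 st.py; done
```

```text
time: 15.22
tool_pos: [0.5218, 0.1255, 0.0693]
tool_rot: [3.121, -0.003, 1.815]
contact_force: [-0.1, -0.3, 0.4]
opening: 0.0113
t 15.225 x,y mm 83.54 0.64 z 0.0693 F along/across/z -0.266685678341492 0.1888680997970702 0.43981432918412655 rot [ 3.121e+00 -3.000e-03  1.815e+00] tq [-0.28 -0.02 -0.01]
time: 15.48
tool_pos: [0.5215, 0.1271, 0.0693]
tool_rot: [3.121, -0.003, 1.815]
contact_force: [1.8, -0.2, 1.1]
opening: 0.0119
t 15.475 x,y mm 85.16 0.59 z 0.0693 F along/across/z -0.612083645626891 -1.7028472562009718 1.0873531864662347 rot [ 3.121e+00 -3.000e-03  1.815e+00] tq [-0.26  0.06  0.  ]
```

```bash
python3 - <<'E'
from h import *
c=snap('wrist','w8.png');i=c['image'][:,:,::-1]
cv2.imwrite('pics/c13.png',cv2.resize(i[60:260,200:360],None,fx=3,fy=3,interpolation=cv2.INTER_CUBIC))
E
python3 st.py
```

```text
t 15.525 x,y mm 85.13 0.58 z 0.0693 F along/across/z -0.33961978610963217 -0.47029481627277175 0.5976707534487565 rot [ 3.121e+00 -3.000e-03  1.814e+00] tq [-0.23  0.03 -0.01]
```

View pics/c13.png

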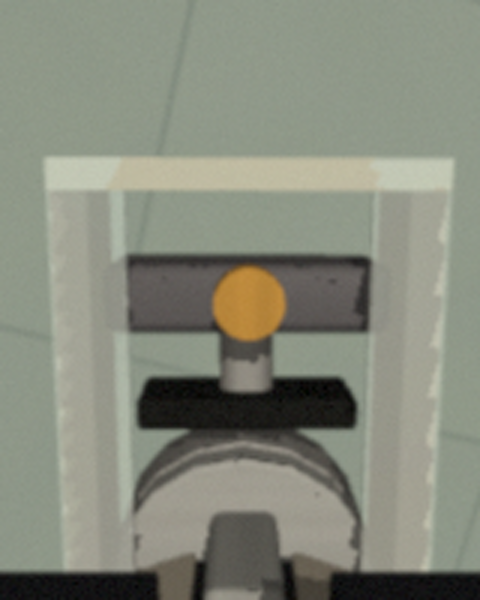

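Run:
```python
from h import *
c=read_camera('wrist')
O=np.array([.5425,.0446]);w=np.array([-.2404,.9707])
T=lambda x,y,z:ray(c,200+(x+.5)/3-.5,60+(y+.5)/3-.5,z)[:2]
for r,z in [(426,.027),(429,.027),(380,.027),(428,.005),(432,.027),(445,.032),(455,.032),(460,.032)]: print(r,z,((T(247,r,z)-O)@w*1000).round(1))
for x,z in [(110,.03),(110,.032),(110,.027),(110,.02)]:
    u,v=proj(c,(*(O+w*x/1000),z));print(x,z,(v-60+.5)*3)
```

```text
426 0.027 113.1
429 0.027 112.5
380 0.027 121.5
428 0.005 107.4
432 0.027 112.0
445 0.032 110.8
455 0.032 109.0
460 0.032 108.1
110 0.03 447.1023333282443
110 0.032 449.9575914331475
110 0.027 442.933727379836
110 0.02 433.70736920191405
```

The pad face is at about 112.7 mm and the tin front at about 110 mm, so there is still a 2.5 mm gap. Continuing in small steps.

```bash
python3 -m creep '[0,-0.0003,0.0015,0,0, 0,0,0,0,0, 0,0,0,0,0]';python3 st.py;python3 -m creep '[0,-0.0003,0.0010,0,0, 0,0,0,0,0, 0,0,0,0,0]';python3 st.py;python3 -m creep '[0,-0.0003,0.0010,0,0, 0,0,0,0,0, 0,0,0,0,0]';python3 st.py;python3 -m creep '[0,-0.0003,0.0010,0,0, 0,0,0,0,0, 0,0,0,0,0]';python3 st.py
```

```text
time: 15.95
tool_pos: [0.5212, 0.1287, 0.0693]
tool_rot: [3.121, -0.003, 1.814]
contact_force: [0.9, -1.4, 0.7]
opening: 0.0115
t 15.95 x,y mm 86.72 0.52 z 0.0693 F along/across/z -1.5823109689452606 -0.5605224721684248 0.7247530002156855 rot [ 3.121e+00 -3.000e-03  1.814e+00] tq [-0.36  0.02  0.01]
time: 16.32
tool_pos: [0.5209, 0.1297, 0.0693]
tool_rot: [3.121, -0.003, 1.815]
contact_force: [-0.6, -0.9, 1.5]
opening: 0.0119
t 16.325 x,y mm 87.8 0.56 z 0.0693 F along/across/z -0.698228653717145 0.8129284627928735 1.5181129765156234 rot [ 3.121e+00 -3.000e-03  1.815e+00] tq [-0.35  0.06 -0.01]
time: 16.7
tool_pos: [0.5206, 0.1306, 0.0693]
tool_rot: [3.121, -0.003, 1.814]
contact_force: [0.0, -1.9, 1.8]
opening: 0.0115
t 16.7 x,y mm 88.77 0.57 z 0.0693 F along/across/z -1.84754197862426 0.44021713623547204 1.7586401704487384 rot [ 3.121e+00 -3.000e-03  1.814e+00] tq [-0.37 -0.01 -0.03]
time: 17.08
tool_pos: [0.5204, 0.1315, 0.0693]
tool_rot: [3.121, -0.002, 1.814]
contact_force: [0.9, -2.8, 1.1]
opening: 0.0119
t 17.075 x,y mm 89.62 0.57 z 0.0693 F along/across/z -2.900489751540966 -0.20546739201359576 1.0964328742858156 rot [ 3.121e+00 -2.000e-03  1.814e+00] tq [-0.53 -0.04  0.06]
```

Contact at about 87.5–88 mm; the force is now rising at around 1.2 N/mm.

```bash
python3 -m creep '[0,-0.0002,0.0012,0,0, 0,0,0,0,0, 0,0,0,0,0]';python3 st.py;python3 -m creep '[0,-0.0003,0.0012,0,0, 0,0,0,0,0, 0,0,0,0,0]';python3 st.py
```

```text
time: 17.45
tool_pos: [0.5202, 0.1324, 0.0693]
tool_rot: [3.121, -0.002, 1.814]
contact_force: [1.1, -2.5, 0.5]
opening: 0.0118
t 17.45 x,y mm 90.61 0.54 z 0.0693 F along/across/z -2.7402554723133554 -0.45743509073042565 0.5267225554177759 rot [ 3.121e+00 -2.000e-03  1.814e+00] tq [-0.55 -0.08  0.  ]
time: 17.82
tool_pos: [0.52, 0.1334, 0.0694]
tool_rot: [3.121, -0.001, 1.814]
contact_force: [0.7, -2.6, 0.9]
opening: 0.0119
t 17.825 x,y mm 91.59 0.54 z 0.0694 F along/across/z -2.692748137277365 -0.06166976571944838 0.8959243237826441 rot [ 3.121e+00 -1.000e-03  1.814e+00] tq [-0.75 -0.03  0.02]
```

Run:
```python
from h import *
O=np.array([.5425,.0446]);w=np.array([-.2404,.9707])
F=[]
for k in range(3):
    c=read_camera('wrist');F.append(telemetry.observe()['contact_force'][:2]@w)
print(F)
i=c['image'][:,:,::-1];cv2.imwrite('pics/c14.png',cv2.resize(i[60:260,200:360],None,fx=3,fy=3,interpolation=cv2.INTER_CUBIC))
T=lambda x,y,z:ray(c,200+(x+.5)/3-.5,60+(y+.5)/3-.5,z)[:2]
for r in range(420,480,10): print(r,[((T(247,r,z)-O)@w*1000).round(1) for z in(.027,.032,.037)])
```

```text
[np.float64(-3.56238374480186), np.float64(-3.1856762377736625), np.float64(-3.175970623704438)]
420 [np.float64(120.6), np.float64(121.8), np.float64(122.9)]
430 [np.float64(118.7), np.float64(120.0), np.float64(121.2)]
440 [np.float64(116.9), np.float64(118.1), np.float64(119.4)]
450 [np.float64(115.0), np.float64(116.3), np.float64(117.6)]
460 [np.float64(113.1), np.float64(114.5), np.float64(115.9)]
470 [np.float64(111.2), np.float64(112.6), np.float64(114.1)]
```

View pics/c14.png

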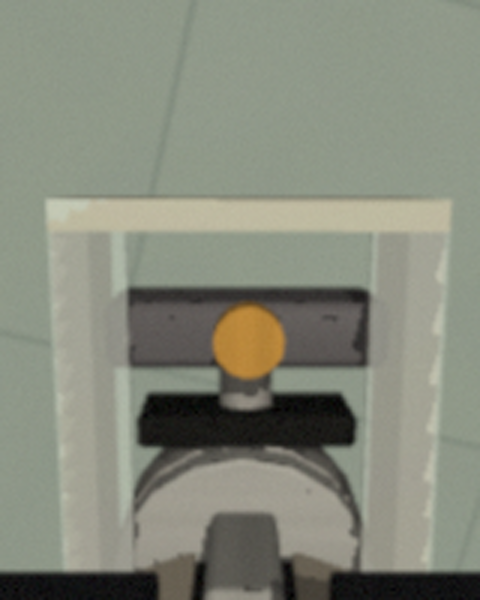

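The pad edge has moved from about 112.7 to 116.1 mm with the tin front at about 116.6, so the squeeze is about 3.5 mm of 12 (force about 3.3 N). I'll ease back slightly, then let go slowly.

```bash
python3 -m creep '[0,0.0003,-0.0012,0,0, 0,0,0,0,0, 0,0,0,0,0]' 20;python3 st.py;python3 -m creep '[0.2,0,0,0,0, 0.3,0,0,0,0, 0.4,0,0,0,0, 0.4,0,0,0,0, 0.4,0,0,0,0]' ;python3 st.py
python3 - <<'E'
from h import *
c=snap('wrist','w9.png');i=c['image'][:,:,::-1]
cv2.imwrite('pics/c15.png',cv2.resize(i[60:360,150:410],None,fx=2,fy=2,interpolation=cv2.INTER_CUBIC))
E
```

```text
time: 18.35
tool_pos: [0.5201, 0.1325, 0.0694]
tool_rot: [3.121, -0.002, 1.814]
contact_force: [0.3, -3.2, 1.1]
opening: 0.0119
t 18.35 x,y mm 90.68 0.61 z 0.0694 F along/across/z -3.1569388948732233 0.49347070686350974 1.1115059071435762 rot [ 3.121e+00 -2.000e-03  1.814e+00] tq [-0.59  0.04  0.  ]
time: 18.98
tool_pos: [0.5195, 0.1335, 0.069]
tool_rot: [3.122, -0.004, 1.814]
contact_force: [0.6, 0.1, 0.6]
opening: 0.0367
t 18.975 x,y mm 91.81 0.94 z 0.069 F along/across/z -0.03837863248403299 -0.6448877709540489 0.5555561159563212 rot [ 3.122 -0.004  1.814] tq [-0.07  0.05 -0.03]
```

View pics/c15.png

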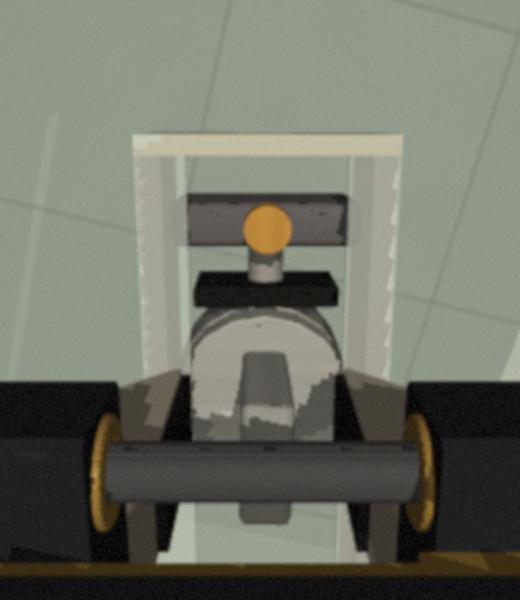

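The tin is free of the fingers (wing at (265,400), fingers at either side) and rests against the pad. Lifting straight up and backing off to check.

```bash
python3 -m creep '[0.4,0,0,0.01,0, 0.4,0,0,0.02,0, 0.4,0,0,0.03,0, 0.4,0,0,0.03,0, 0.4,0,0,0.03,0, 0.4,0,0,0.02,0, 0.4,-0.03,-0.01,0,0, 0.4,-0.03,-0.01,0,0, 0.4,-0.03,-0.02,0,0, 0.4,0,-0.04,0,0, 0.4,0,0,0,0, 0.4,0,0,0,0]' ;python3 st.py
python3 - <<'E'
from h import *
import pickle
c=snap('wrist','w10.png');pickle.dump(c,open('w10.pkl','wb'));c=snap('side','s10.png');i=c['image'][:,:,::-1]
cv2.imwrite('pics/c16.png',cv2.resize(i[130:250,160:330],None,fx=4.5,fy=4.5,interpolation=cv2.INTER_CUBIC))
E
```

```text
time: 20.52
tool_pos: [0.4268, 0.0522, 0.2218]
tool_rot: [3.112, -0.002, 1.814]
contact_force: [-0.3, 0.4, 0.2]
opening: 0.0364
t 20.525 x,y mm 35.22 110.49 z 0.2218 F along/across/z 0.43248572416071596 0.19579281951391572 0.22362853620332296 rot [ 3.112e+00 -2.000e-03  1.814e+00] tq [-0.13  0.07 -0.04]
```

View pics/w10.png

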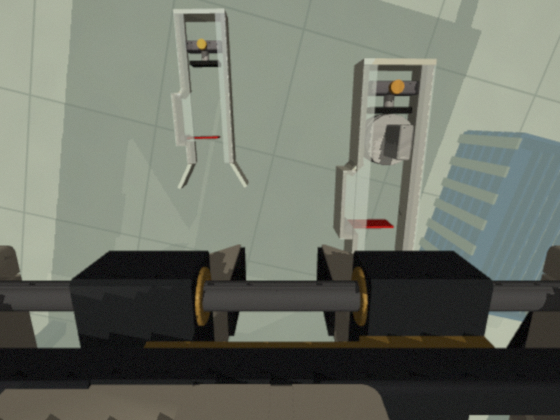

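View pics/c16.png

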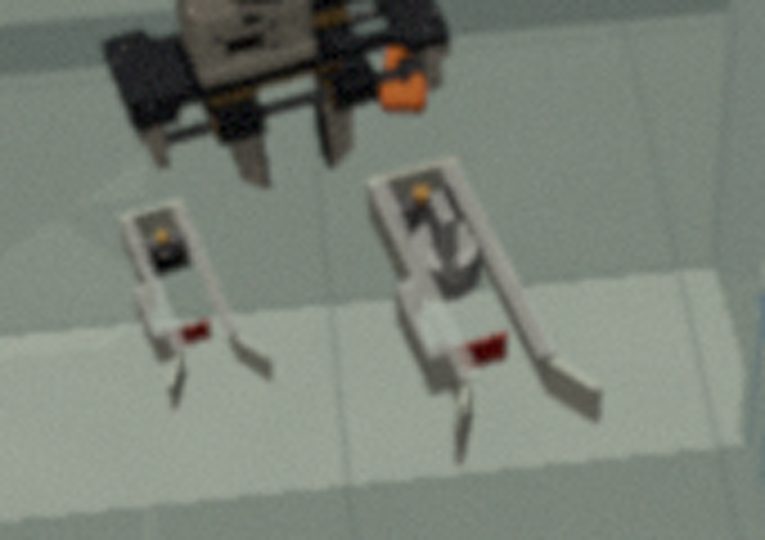

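The flap is shut (wrist (373,224), side crop (487,348)), and the tin stands at (390,138) by the pad at (390,108). I'll check the contact closely.

Run:
```python
from h import *
import pickle
c=pickle.load(open('w10.pkl','rb'));i=c['image'][:,:,::-1]
cv2.imwrite('pics/c17.png',cv2.resize(i[50:260,325:445],None,fx=2.8,fy=2.8,interpolation=cv2.INTER_CUBIC))
cv2.imwrite('pics/c18.png',cv2.resize(i[80:180,345:435],None,fx=6,fy=6,interpolation=cv2.INTER_CUBIC))
O=np.array([.5425,.0446]);w=np.array([-.2404,.9707]);n=np.array([-w[1],w[0]])
for x,y,z in[(113,0,.027),(117,0,.027),(113,0,.032),(117,0,.032),(63,0,.032),(88,25,.032),(88,-25,.032)]:
    u,v=proj(c,(*(O+(w*x+n*y)/1000),z));print(x,y,z,((u-345+.5)*6).round(),((v-80+.5)*6).round())
```

```text
113 0 0.027 281.0 202.0
117 0 0.027 283.0 175.0
113 0 0.032 292.0 201.0
117 0 0.032 294.0 174.0
63 0 0.032 264.0 520.0
88 25 0.032 123.0 364.0
88 -25 0.032 432.0 364.0
```

View pics/c18.png

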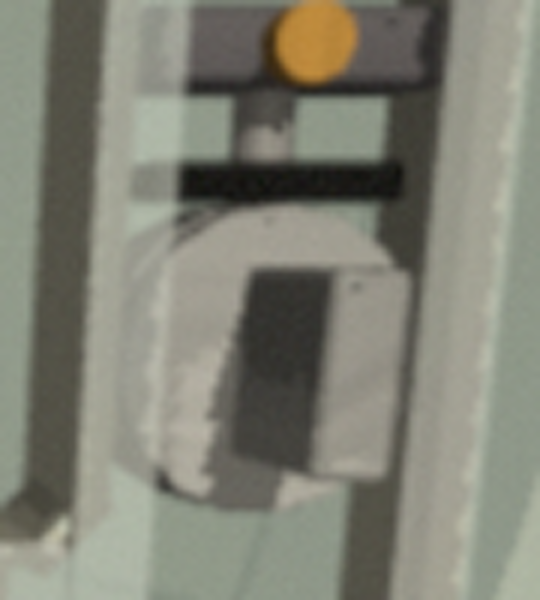

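The tin's front rim (row 203) sits at the pad face (row 200, about 113 mm). I'll take one closer look from straight above the contact plane to see whether there is a gap.

```bash
python3 -m creep '[0.4,0.035,0.011,0,0, 0.4,0.035,0.011,0,0, 0.4,0.03,0.009,0,0, 0.4,0,0,-0.025,0, 0.4,0,0,-0.025,0, 0.4,0,0,-0.02,0, 0.4,0,0,0,0, 0.4,0,0,0,0]' ;python3 st.py
python3 - <<'E'
from h import *
import pickle
ims=[]
for k in range(4):
    c=read_camera('wrist');ims.append(c['image'].astype(float))
pickle.dump(c,open('w11.pkl','wb'))
i=np.mean(ims,0).astype(np.uint8)[:,:,::-1]
O=np.array([.5425,.0446]);w=np.array([-.2404,.9707])
u,v=map(int,proj(c,(*(O+w*.113),.027)));print(u,v)
cv2.imwrite('pics/w11.png',i)
cv2.imwrite('pics/c19.png',cv2.resize(i[max(v-50,0):v+50,u-60:u+60],None,fx=6,fy=6,interpolation=cv2.INTER_CUBIC))
E
```

```text
time: 21.62
tool_pos: [0.531, 0.092, 0.1491]
tool_rot: [3.113, -0.003, 1.825]
contact_force: [-0.6, 0.4, 0.8]
opening: 0.0368
t 21.625 x,y mm 48.76 -0.22 z 0.1491 F along/across/z 0.4993502712760856 0.5371263068085231 0.76738978206771 rot [ 3.113e+00 -3.000e-03  1.825e+00] tq [-0.02  0.04 -0.03]
277 129
```

View pics/c19.png

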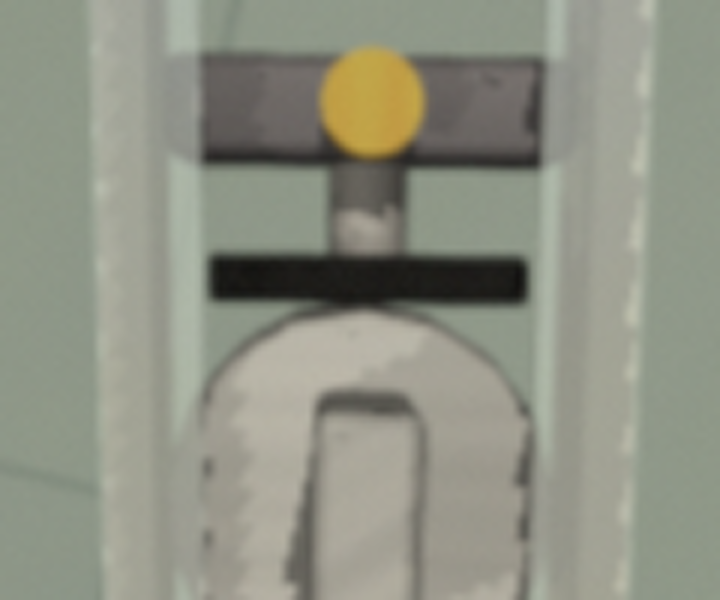

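From straight above, no glass shows between the pad face (row 300) and the tin's rim (362,303), so they are touching. I'll raise clear, take a last look at the whole scene, and hand in.

```bash
python3 -m creep '[0.4,0,0,0.03,0, 0.4,0,0,0.03,0, 0.4,-0.04,0,0.02,0, 0.4,-0.04,0,0,0, 0.4,0,0,0,0, 0.4,0,0,0,0, 0.4,0,0,0,0]'
python3 - <<'E'
from h import *
c=snap('side','s12.png');snap('wrist','w12.png');c=snap('scene','sc12.png')
E
```

```text
time: 22.7
tool_pos: [0.4514, 0.091, 0.2352]
tool_rot: [3.104, -0.001, 1.823]
contact_force: [-0.1, 0.2, 0.2]
opening: 0.0367
```

View pics/sc12.png

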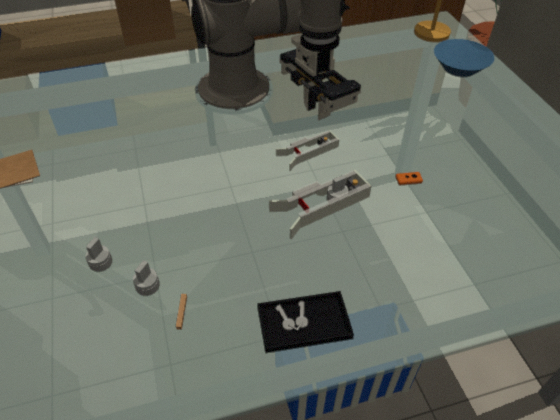

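View pics/w12.png

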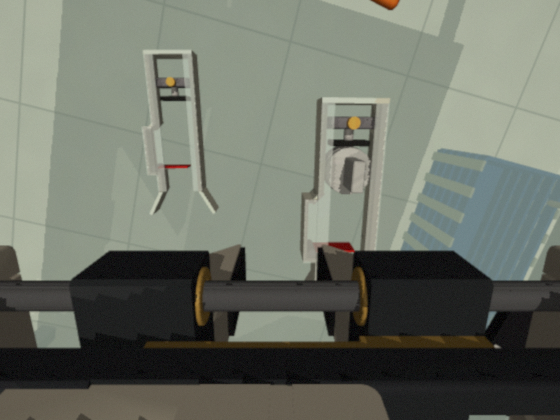

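The tin is in the large bay at the pad and the flap is shut. The tray, keys, key cover, peg and other tins are where they were, and the robot is clear.

```bash
python3 -c "
from cell import workorder
print(workorder.hand_in())"
```

```text
the job is handed in; nothing more can be done
None
```

The steel tin nearest the base is now in the larger bay, through the red flap and resting against the cushion. I pressed the cushion about 3.5 mm of its 12 mm at roughly 3 N, eased back about 1 mm, and let go. The job was handed in at about 23 s of robot time.

**Last checks that held:**
- The flap looked shut in both the wrist and scene views.
- From straight above, no gap showed between the tin and the pad.
- The tray, keys, key cover, peg and the other two tins looked unmoved.
- The gripper was clear of everything, and contact forces stayed around 4 N or less in every reading taken.

**Checks that disagreed or were weak:**
- My first picture estimate put the pad face at about 106 mm. A closer view put it at about 112.7 mm, and the force felt at contact agreed with the closer figure.
- The force along the push levelled off at about 3 N where the spring rate predicts about 4 N. That reading is noisy by about 1 N, so I trusted the picture of the pad's movement.
- The squeeze left after letting go is under about 1 mm. The pictures only show that the tin and pad are touching, so I could not measure it directly.

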